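# Turn the recipe leaf

### The job

The low tin has been left on the bare left-hand page of the recipe book: first push it sideways with the fingertips until it stands wholly on the worktop, clear of the book. Then push the half-raised rigid leaf up, over its ringed spine and down until it lies flat on the left-hand page. Only push and press, gently: do not pinch, lift or tip over anything, and leave the mug, the spice jar and the garlic where they are.

Things in the scene. Friction and masses are not known exactly. Their poses are not given: they have to be found in the camera images.
- recipe_book: Open recipe book, two wooden covers, fixed to the worktop: 190 mm along the spine (its x axis), 280 mm across (its y axis), 5 mm thick. Origin: middle of the spine, at worktop height. +y points to the left-hand page (seen from the robot), -y to the right-hand side where the leaf starts; z up. Three steel rings on the spine stand up to 17 mm above the worktop, within 13 mm of the spine line.
- leaf (a joint): Angle of the rigid white leaf about the spine: 0 = flat on the right, 1.57 = upright, 3.14 = flat on the left-hand page (stops at both ends). Starts at 0.55 to 0.9. The hinge is stiff (0.12 N m friction, leaf 0.09 kg): the leaf stays where it is left and must be pushed all the way, with 1 to 2 N at its edge. At small angles lift the edge from below: a level push towards the spine may jam.
- leaf_hinge (a point): Middle of the hinge axis of the leaf, 8 mm above the worktop on the spine; the axis runs along the book's x axis. Wall cabinets hang over the rear of the worktop and come farther forward to the right of the work: approach from the robot's side with the tool low.
- leaf_edge (a point): Middle of the free edge of the leaf, 130 mm from the hinge axis. The leaf is a 4 mm thick board, 170 mm along the spine, with 8 mm open gap to the hinge axis; this point is at mid thickness. When flat, its upper face is 10 mm above the worktop.
- tin: Low, wide food tin, 75 mm in diameter, 58 mm high, 0.18 to 0.36 kg, standing upright on the left-hand page, 65 to 90 mm from the spine. Origin: centre of its underside; z up along its axis.
- mug: Mug with handle, 85 mm wide (121 mm with handle), 93 mm high, standing behind the book. To be left alone. Origin: centre of its underside.
- spice_jar: Small spice jar with screw cap, 45 mm in diameter, 106 mm high, standing behind the book. To be left alone. Origin: centre of its underside.
- garlic: Garlic bulb, 56 mm, lying to the right of the book. To be left alone. Origin: centre of its underside.

How it is judged:
By the outcome, as a careful person would: the job done as asked, in the order asked, and still so for the second after the job is handed in, with the robot touching nothing.
It also fails if it takes over 58 s, if anything falls off the work surface, if the arm or the gripper's body presses on something with over 40 N, if the wrist force passes 120 N, or if a joint passes its speed limit or range.

### The arm

A 7-joint arm with a two-finger parallel gripper is mounted at the origin on a cart in front of the work surface, level with it; the furniture and walls round the work are solid. World frame = base frame: x ahead of the robot, y to its left, z up, the work surface at z = 0. Lengths are in mm, angles in rad, forces in N, time in s.
With the tool pointing down it reaches from about 350 to 900 mm from the base axis. Payload 19.9 kg.
Tool frame: the origin (TCP) lies at the very end of the fingers, on their centre line; the grasp point (between the pads) lies r.grasp_offset behind it (r.grasp_offset is the distance from the TCP to the grasp point, in mm); z points along the fingers, y is the line along which they close (so a half turn about z gives the same grasp; the last joint's range is limited). The gripper opens to 94 mm and grips with 3 to 60 N. Pads are 16 mm wide; open, the fingers measure 119 mm over their backs; the gripper's body (75 mm by 177 mm) begins 78 mm behind the grasp point.
Start: joints at [1.163, 0.417, -0.01, 1.614, 0.005, 1.111, -0.053], TCP at [224.136, -583.405, 205.425] pointing down, gripper open.
Joint ranges: [-2.81, 2.81], [-0.39, 2.02], [-1.27, 1.25], [0.06, 2.57], [-1.19, 4.33], [0.19, 2], [-2.82, 2.82]. Speed limits (rad/s): [1.89, 1.89, 2.39, 2.39, 3.01, 3.01, 3.01].

### API

Orientations are given as [roll, pitch, yaw] about the fixed x, y, z axes, in that order (R = Rz(yaw) Ry(pitch) Rx(roll)).
In Python, from rig import r, cams gives the robot as it stands. The module is installed in compiled form; this text tells all that it offers.
- The arm moves only by the tool carry_out, never from a script. Its argument "moves" is a list of rows, each a list of 3 entries, a list of its own where there are three numbers: the shift along the tool's x, y, z in mm, then the turn, a rotation vector about the tool's x, y, z in units of 5 degrees (1.0 is 5 degrees), then the closure, from -1 (fully open) to 1 (shut). In form: [[[tx, ty, tz], [rx, ry, rz], jaw], ...]. A call has exactly 5 rows; each row shifts and turns the commanded pose from where the row before left it, along the tool's axes as they then stand; what a row does not reach is not made up. A row lasts 1/8 s, in which the tool goes at most 62.5 mm and 10.7 degrees, less where a joint would pass 70% of its speed; a pose out of reach is approached as far as the arm can. A call is refused whole if a number of a shift passes 62.5 or a number of a turn 1, either way. A call with a gripper value outside its range is refused whole. The fingers move at their own pace and stop on an object; the grip force is fixed at half the most. Time passes only in rows, so rows that do not move let the fingers close, or fill a call up. It gives the time, the measured TCP pose, the force, the opening and the grip force at its end, in the units of the state.
- r.read_state(): the state, without advancing time (a new reading comes with each control period).
- cams.capture(name): name is "scene" or "top" or "wrist"; returns a dict with "pixels" (420x560x3 uint8, blue, green, red), "vertical_fov" (degrees; the focal length in pixels is half the picture's height over the tangent of half this angle, whatever the lens; pixels are square), "cx", "cy" (the principal point, pixels), "rvec" (rotation vector, rad) and "tvec" (3), from world to camera coordinates, as OpenCV has them. Camera axes: x right, y down, z forward; pixel columns grow to the right and rows downward; lengths in mm; the calibration is good to about 2 mm. A picture is of the moment at which its call begins. There is no depth.
- r.finish_job(): hands the job in; it is judged then, once.
The state is a dict: "time_s": time; "q": joint angles; "joint_velocities": joint speeds; "joint_efforts": joint torques, N m; "eef_pos": TCP position; "tcp_rot": TCP orientation; "wrist_force": force on the tool from outside, world axes, zero at the start; "moment": the same for the moment, N m; "grip_width": finger opening in mm; "grip_force": force on a finger pad.
Only numpy, scipy, OpenCV 4.12 (cv2) and the standard library are available. Lean on these libraries where they do the work, as an engineer would, in place of code of your own. Each camera call takes 0.05 s, during which the arm holds its last target. There are 200 camera calls.

## Working session

There is one attempt and no reset: what is moved stays moved. The work goes in short steps, Python scripts to look and compute and a tool call to move; the robot and the scene stay as the last step left them, time stands still between calls to the robot, and variables do not carry over. Pictures are saved under pics/ and viewed, at most 10 in all, crops included, and the job is handed in when it is done.

Besides the shell and the picture viewer there is one more tool, called after "Request:" by a JSON object that holds its "op" and its "data". carry_out: Moves the arm, as the interface text tells. Its arguments: {"type":"object","properties":{"moves":{"type":"array"}},"required":["moves"]}

```bash
mkdir -p pics; cat > h.py <<'E'
import numpy as np, cv2
from rig import r, cams
def cap(n,f=None):
    c=cams.capture(n)
    if f: cv2.imwrite('pics/'+f,c['pixels'])
    return c
def ray(c,u,v):
    f=c['pixels'].shape[0]/2/np.tan(np.radians(c['vertical_fov'])/2)
    R=cv2.Rodrigues(np.array(c['rvec'],float))[0]; t=np.array(c['tvec'],float).ravel()
    return -R.T@t, R.T@np.array([(u-c['cx'])/f,(v-c['cy'])/f,1])
def onz(c,u,v,z=0):
    o,d=ray(c,u,v); return o+d*(z-o[2])/d[2]
def proj(c,p):
    f=c['pixels'].shape[0]/2/np.tan(np.radians(c['vertical_fov'])/2)
    R=cv2.Rodrigues(np.array(c['rvec'],float))[0]; q=R@np.array(p,float)+np.array(c['tvec'],float).ravel()
    return q[0]/q[2]*f+c['cx'],q[1]/q[2]*f+c['cy']
E
python3 - <<'E'
from h import *
for n in('scene','top'):
    c=cap(n,n+'0.png'); print(n,c['vertical_fov'],c['cx'],c['cy'],ray(c,c['cx'],c['cy']))
s=r.read_state(); print(s)
print(r.grasp_offset)
E
```

```text
scene 44.578870980492304 273.05676111868405 209.68809256887465 (array([195.94334356, 618.51297118, 938.425289  ]), array([ 0.3216428 , -0.61343367, -0.72128014]))
top 43.858047126058665 278.65777210044206 202.947117812206 (array([ 427.60267948, -119.3016694 , 1056.78260458]), array([ 0.12815495, -0.0146957 , -0.99164527]))
{'time_s': 0.1, 'q': array([ 1.16250079,  0.41790209, -0.01029851,  1.61411223,  0.00473035,
        1.11073487, -0.05301449]), 'joint_velocities': array([-0.00051472, -0.001015  , -0.00011504, -0.00171464, -0.00179746,
        0.00167492,  0.00073972]), 'joint_efforts': array([ 9.42827137e-04, -8.52579546e+01,  6.39826264e-01, -4.26696467e+01,
       -4.87908523e-02,  1.62988220e-02, -4.77798017e-05]), 'eef_pos': array([ 223.99295195, -583.10586009,  204.89623067]), 'tcp_rot': array([-3.14046471e+00,  1.16535348e-04,  3.66798476e-01]), 'wrist_force': array([1.10345886, 0.521173  , 0.07415938]), 'moment': array([-0.01102326, -0.01319892,  0.06258222]), 'grip_force': 0.0, 'grip_width': 94.11223386417541}
18.8
```

View pics/top0.png

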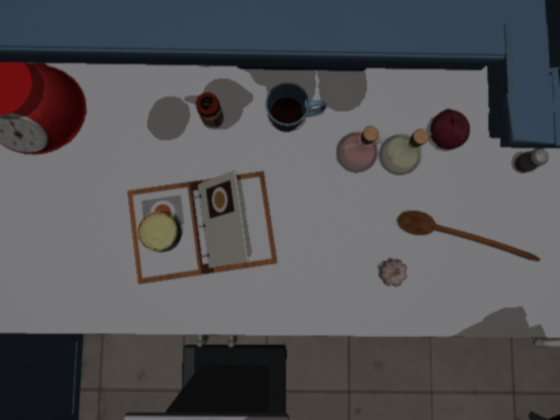

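View pics/scene0.png

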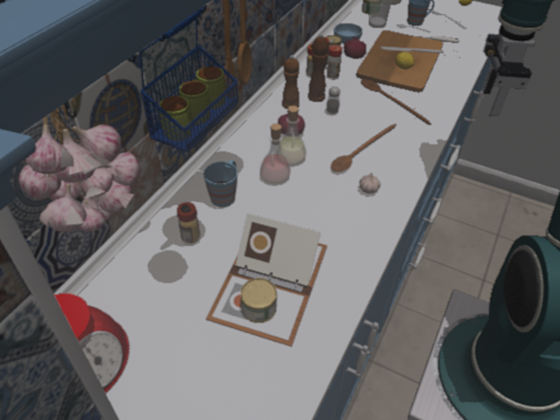

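The top view shows the book with corners at about (129,190), (265,172), (276,262) and (138,282). The tin lid is at (158,232), the leaf's free edge runs from about (243,172) to (250,262), the garlic is at (393,272), and the jar and mug are behind at (209,108) and (288,108). The scene view shows the leaf half raised, with its free edge from (249,217) to (320,247).

```bash
python3 - <<'E'
from h import *
c=cap('top'); im=c['pixels']; hsv=cv2.cvtColor(im,cv2.COLOR_BGR2HSV)
b=cv2.inRange(hsv,(5,110,60),(18,255,255)); b[:,300:]=0; b[:165]=0; b[300:]=0; b[:,:120]=0
pts=cv2.findNonZero(b); hull=cv2.convexHull(pts)
q=cv2.boxPoints(cv2.minAreaRect(pts)); print(q.round(1).tolist())
ap=cv2.approxPolyDP(hull,5,True)[:,0]; print(ap.tolist())
W=np.array([onz(c,*p,5)[:2] for p in ap]); print(W.round(0).tolist())
y=cv2.inRange(hsv,(20,60,80),(35,255,255)); y[:,:120]=0;y[:,190:]=0;y[:190]=0;y[270:]=0
k=max(cv2.findContours(y,0,1)[0],key=cv2.contourArea); (u,v),rad=cv2.minEnclosingCircle(k); e=cv2.fitEllipse(k)
print('tin',u,v,rad,e,onz(c,*e[0],58),onz(c,e[0][0]+rad,e[0][1],58)-onz(c,*e[0],58))
s=cap('scene')
for n,p in (('top',[(209,108),(288,112),(393,272)]),):
    for a in p: print(onz(c,*a,50).round(0))
big=np.hstack([cv2.resize(im[160:290,120:290],None,fx=3,fy=3,interpolation=2)[:390],np.zeros((390,10,3),np.uint8)])
s2=cv2.resize(s['pixels'][205:345,200:335],None,fx=2.785,fy=2.785,interpolation=2)[:389]
s2=cv2.copyMakeBorder(s2,0,390-s2.shape[0],0,max(0,0),0)
o=np.hstack([big[:,:],s2])[:, :800]; print(o.shape)
cv2.imwrite('pics/zoom.png',cv2.convertScaleAbs(o,alpha=1.4))
E
```

```text
[[124.69999694824219, 191.5], [262.6000061035156, 171.10000610351562], [276.1000061035156, 262.3999938964844], [138.3000030517578, 282.79998779296875]]
[[275, 262], [139, 282], [128, 192], [262, 172]]
[[444.0, -129.0], [402.0, 141.0], [582.0, 171.0], [627.0, -100.0]]
tin 156.55319213867188 230.59149169921875 19.56223487854004 ((156.76646423339844, 231.00477600097656), (36.3822021484375, 37.803009033203125), 51.651676177978516) [499.64307917  98.17737411  58.        ] [  0.44659776 -37.2536909    0.        ]
[746.   6.  50.]
[ 741. -151.   50.]
[ 427. -355.   50.]
(390, 800, 3)
```

View pics/zoom.png

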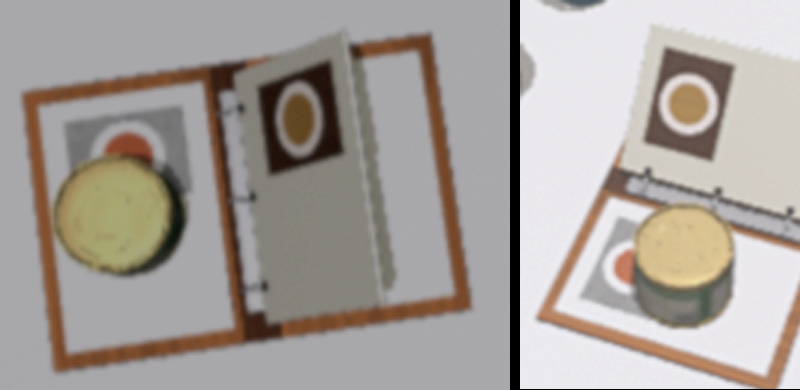

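```bash
cat >> h.py <<'E'
from scipy.spatial.transform import Rotation as Ro
from scipy.optimize import least_squares
C=np.array([513.8,20.8,0]); A=0.159
EX=np.array([np.cos(A),np.sin(A),0]); EY=np.array([-np.sin(A),np.cos(A),0]); EZ=np.array([0,0,1.])
def bk(x,y,z): return C+x*EX+y*EY+z*EZ
def tob(p): d=np.array(p)-C; return np.array([d@EX,d@EY,d[2]])
def target(p_book,al):  # tool y along book x, tilt al(deg): finger points down and toward +y
    z=np.sin(np.radians(al))*EY-np.cos(np.radians(al))*EZ; y=EX; x=np.cross(y,z)
    return bk(*p_book),Ro.from_matrix(np.c_[x,y,z])
def plan(wps,start=None):
    """wps: list of (book pos, tilt deg, nrows): prints rows"""
    s=r.read_state(); p=s['eef_pos']; R=Ro.from_euler('xyz',s['tcp_rot'])
    print('at',s['time_s'],tob(p).round(1),'q',s['q'].round(2),'F',s['wrist_force'].round(1))
    for pb,al,n in wps:
        P,RT=target(pb,al)
        rv=(R.inv()*RT).as_rotvec(); p0,R0=p,R
        for i in range(n):
            t=R.inv().apply(p0+(P-p0)*(i+1)/n-p).round(0)
            w=(rv/np.radians(5)/n).round(2)
            print('[%s,%s]'%(t.tolist(),w.tolist())); p=p+R.apply(t); R=R*Ro.from_rotvec(w*np.radians(5))
        print('->',tob(p).round(1))
E
python3 - <<'E'
from h import *
c=cap('top'); s=cap('scene')
obs=[(c,85,(234.5,170.3)),(c,-85,(247.5,261.5)),(s,85,(247.3,215)),(s,-85,(320,247))]
def P(x,th,dy=0,dz=8): return bk(x,-130*np.cos(th)+dy,dz+130*np.sin(th))
f=lambda v:np.r_[tuple(np.array(proj(k,P(x,v[0],v[1])))-o for k,x,o in obs)]
q=least_squares(f,[.7,0]); print(q.x,q.fun.round(1))
o=[onz(c,*u,10) for u in ((119+83/1,0+160+70/3),)]
plan([((0,24,200),0,15)])
E
```

```text
[ 0.61673643 21.27297015] [-0.   1.9 -0.4 -0.   0.2  6.1 -0.  -6.8]
at 0.3 [-381.7 -550.6  205.2] q [ 1.16  0.42 -0.01  1.61  0.    1.11 -0.05] F [-0.1  0.2 -0.2]
[[33.0, -32.0, 0.0],[-0.0, -0.0, -1.04]]
[[35.0, -29.0, 1.0],[-0.0, -0.0, -1.04]]
[[39.0, -26.0, 0.0],[-0.0, -0.0, -1.04]]
[[40.0, -22.0, 0.0],[-0.0, -0.0, -1.04]]
[[42.0, -19.0, 1.0],[-0.0, -0.0, -1.04]]
[[44.0, -14.0, 0.0],[-0.0, -0.0, -1.04]]
[[44.0, -11.0, 1.0],[-0.0, -0.0, -1.04]]
[[46.0, -7.0, -0.0],[-0.0, -0.0, -1.04]]
[[46.0, -2.0, 0.0],[-0.0, -0.0, -1.04]]
[[46.0, 2.0, 1.0],[-0.0, -0.0, -1.04]]
[[45.0, 6.0, -0.0],[-0.0, -0.0, -1.04]]
[[45.0, 10.0, 0.0],[-0.0, -0.0, -1.04]]
[[44.0, 14.0, 1.0],[-0.0, -0.0, -1.04]]
[[42.0, 18.0, 0.0],[-0.0, -0.0, -1.04]]
[[41.0, 22.0, 0.0],[-0.0, -0.0, -1.04]]
-> [-1.000e-01  2.430e+01  2.004e+02]
```

```bash
python3 - <<'E'
from h import *
c=cap('top'); s=cap('scene')
def tri(a,b):
    (o1,d1),(o2,d2)=a,b
    M=np.c_[d1,-d2]; k=np.linalg.lstsq(M,o2-o1,rcond=None)[0]
    p,q=o1+k[0]*d1,o2+k[1]*d2; return (p+q)/2,np.linalg.norm(p-q)
for u,v in(((234.5,170.3),(247.3,215)),((247.5,261.5),(320,247))):
    p,g=tri(ray(c,*u),ray(s,*v)); print(p.round(0),tob(p).round(0),g)
o=s['pixels'].copy(); t=c['pixels'].copy()
for im,k in((o,s),(t,c)):
    for x in(-95,95):
        for y in(-140,0,140):
            cv2.circle(im,tuple(int(round(a)) for a in proj(k,bk(x,y,5))),1,(0,255,0),-1)
    for x in(-85,85):
      for th in(.6,.7,.8,.9):
            cv2.circle(im,tuple(int(round(a)) for a in proj(k,bk(x,-130*np.cos(th),8+130*np.sin(th)))),0,(0,0,255),-1)
z=lambda i:cv2.resize(i,None,fx=3,fy=3,interpolation=0)
a=z(t[160:290,150:280]); b=z(o[205:335,205:335])
cv2.imwrite('pics/z2.png',np.hstack([a,b]))
E
```

```text
[611. -51. 102.] [ 85. -86. 102.] 0.6377323477087506
[443. -77.  61.] [-86. -85.  61.] 2.1939354152565023
```

View pics/z2.png

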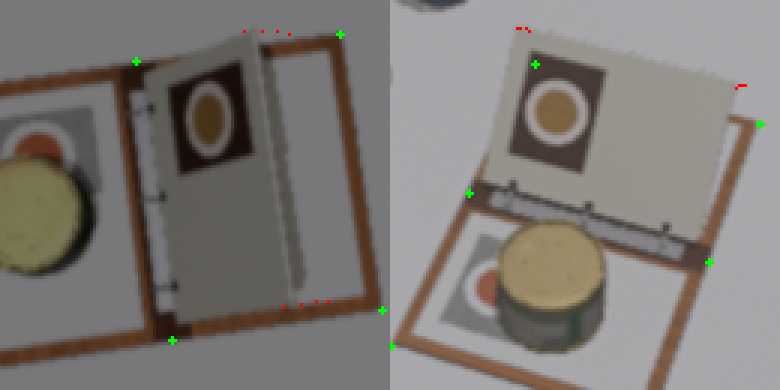

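The green model points land on the book's corners and spine in both views, and the leaf edge corners match an angle of about 0.8 rad. That puts the edge at book y -91, z 101. I'll move to just beside the spine, with the jaw partly closed.

Request:
{"op": "carry_out", "data": {"moves": [[[33, -32, 0], [0, 0, -1], 0.15], [[35, -29, 0], [0, 0, -1], 0.15], [[39, -26, 0], [0, 0, -1], 0.15], [[40, -22, 0], [0, 0, -1], 0.15], [[42, -19, 0], [0, 0, -1], 0.15]]}}

```text
time_s: 1.02
eef_pos: [321.4, -373.3, 205.6]
tcp_rot: [3.141, 0.0, 0.806]
wrist_force: [1.6, -0.2, -0.7]
grip_width: 47.2
grip_force: 0.0
```

Request:
{"op": "carry_out", "data": {"moves": [[[44, -14, 0], [0, 0, -1], 0.15], [[44, -11, 0], [0, 0, -1], 0.15], [[46, -7, 0], [0, 0, -1], 0.15], [[46, -2, 0], [0, 0, -1], 0.15], [[46, 2, 0], [0, 0, -1], 0.15]]}}

```text
time_s: 1.65
eef_pos: [422.0, -166.4, 205.7]
tcp_rot: [3.141, 0.0, 1.242]
wrist_force: [-0.9, 0.1, 0.3]
grip_width: 40.0
grip_force: 0.0
```

Request:
{"op": "carry_out", "data": {"moves": [[[45, 6, 0], [0, 0, -1], 0.15], [[45, 10, 0], [0, 0, -1], 0.15], [[44, 14, 0], [0, 0, -1], 0.15], [[42, 18, 0], [0, 0, -1], 0.15], [[41, 22, 0], [0, 0, -1], 0.15]]}}

```text
time_s: 2.28
eef_pos: [525.8, 38.7, 205.6]
tcp_rot: [3.141, 0.0, 1.678]
wrist_force: [0.7, -0.6, 0.0]
grip_width: 40.0
grip_force: 0.0
```

```bash
python3 - <<'E'
from h import *
plan([((-2,24,100),0,3),((-2,24,20),0,2)])
print(r.read_state()['grip_width'])
E
```

```text
at 2.275 [ 14.7  15.7 205.6] q [ 0.39  0.3  -0.62  1.84  0.19  1.07 -0.2 ] F [ 0.7 -0.6  0. ]
[[2.0, -6.0, 35.0],[0.0, 0.0, -0.2]]
[[3.0, -5.0, 35.0],[0.0, 0.0, -0.2]]
[[3.0, -6.0, 36.0],[0.0, 0.0, -0.2]]
-> [-2.  24.3 99.6]
[[-0.0, 0.0, 40.0],[0.0, 0.0, 0.0]]
[[-0.0, 0.0, 40.0],[0.0, 0.0, 0.0]]
-> [-2.  24.3 19.6]
39.96365363543266
```

Request:
{"op": "carry_out", "data": {"moves": [[[4, -6, 35], [0, 0, -0.3], 0.15], [[3, -5, 35], [0, 0, -0.3], 0.15], [[2, -6, 36], [0, 0, 0], 0.15], [[0, 0, 30], [0, 0, 0], 0.15], [[0, 0, 20], [0, 0, 0], 0.15]]}}

```text
time_s: 2.9
eef_pos: [506.8, 44.1, 48.2]
tcp_rot: [-3.141, -0.0, 1.728]
wrist_force: [-0.1, 0.0, 0.1]
grip_width: 39.9
grip_force: 0.0
```

Request:
{"op": "carry_out", "data": {"moves": [[[0, 0, 15], [0, 0, 0], 0.15], [[0, 0, 14], [0, 0, 0], 0.15], [[0, 0, 0], [0, 0, 0], 0.15], [[4, 0, 0], [0, 0, 0], 0.15], [[4, 0, 0], [0, 0, 0], 0.15]]}}

```text
time_s: 3.52
eef_pos: [506.3, 52.4, 21.0]
tcp_rot: [3.141, 0.0, 1.728]
wrist_force: [-0.1, 0.3, -0.8]
grip_width: 39.8
grip_force: 0.0
```

```bash
python3 - <<'E'
from h import *
plan([]); cap('scene','s3.png')
E
```

```text
at 3.525 [-2.4 32.4 21. ] q [ 0.26  0.53 -0.52  2.02  0.41  0.69 -0.36] F [-0.1  0.3 -0.8]
```

View pics/s3.png

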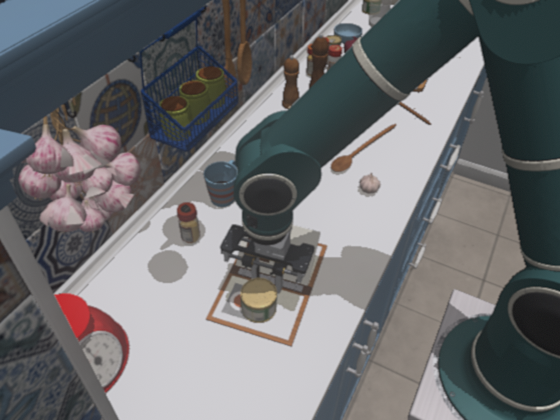

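The fingers stand between the spine and the tin (at 258,295) and touch nothing. I'll push along +y.

Request:
{"op": "carry_out", "data": {"moves": [[[6, 0, 0], [0, 0, 0], 0.15], [[6, 0, 0], [0, 0, 0], 0.15], [[7, 0, 0], [0, 0, 0], 0.15], [[7, 0, 0], [0, 0, 0], 0.15], [[7, 0, 0], [0, 0, 0], 0.15]]}}

```text
time_s: 4.2
eef_pos: [500.7, 85.0, 20.5]
tcp_rot: [-3.142, 0.0, 1.728]
wrist_force: [0.6, -5.4, 4.6]
grip_width: 39.9
grip_force: 2.9
```

Request:
{"op": "carry_out", "data": {"moves": [[[7, 0, 0], [0, 0, 0], 0.15], [[7, 0, 0], [0, 0, 0], 0.15], [[7, 0, 0], [0, 0, 0], 0.15], [[7, 0, 0], [0, 0, 0], 0.15], [[7, 0, 0], [0, 0, 0], 0.15]]}}

```text
time_s: 4.82
eef_pos: [495.3, 119.4, 20.5]
tcp_rot: [-3.142, 0.0, 1.728]
wrist_force: [1.0, -6.4, 6.1]
grip_width: 39.7
grip_force: 3.4
```

Request:
{"op": "carry_out", "data": {"moves": [[[7, 0, 0], [0, 0, 0], 0.15], [[7, 0, 0], [0, 0, 0], 0.15], [[7, 0, 0], [0, 0, 0], 0.15], [[7, 0, 0], [0, 0, 0], 0.15], [[7, 0, 0], [0, 0, 0], 0.15]]}}

```text
time_s: 5.45
eef_pos: [489.6, 154.3, 20.3]
tcp_rot: [-3.141, -0.0, 1.728]
wrist_force: [-0.2, -0.8, -0.3]
grip_width: 39.8
grip_force: 0.9
```

Request:
{"op": "carry_out", "data": {"moves": [[[7, 0, 0], [0, 0, 0], 0.15], [[7, 0, 0], [0, 0, 0], 0.15], [[5, 0, 0], [0, 0, 0], 0.15], [[3, 0, 0], [0, 0, 0], 0.15], [[0, 0, 0], [0, 0, 0], 0.15]]}}

```text
time_s: 6.08
eef_pos: [486.3, 175.7, 20.5]
tcp_rot: [-3.142, -0.0, 1.728]
wrist_force: [-0.7, -0.9, 0.5]
grip_width: 39.8
grip_force: 0.0
```

```bash
python3 - <<'E'
from h import *
plan([]); cap('scene','s4.png')
E
```

```text
at 6.075 [ -2.6 157.3  20.5] q [ 0.02  0.55 -0.52  2.    0.42  0.7  -0.61] F [-0.7 -0.9  0.5]
```

View pics/s4.png

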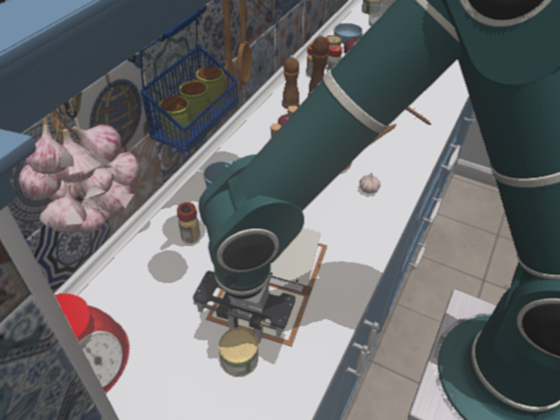

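The tin (at 238,350) stands upright on the worktop, clear of the book. I'll check its position and plan the transit.

```bash
python3 - <<'E'
from h import *
s=cap('scene'); hsv=cv2.cvtColor(s['pixels'],cv2.COLOR_BGR2HSV)
y=cv2.inRange(hsv,(15,60,110),(35,255,255)); y[:,:210]=0;y[:,265:]=0;y[:320]=0;y[380:]=0
k=max(cv2.findContours(y,0,1)[0],key=cv2.contourArea); e=cv2.fitEllipse(k); print(e,tob(onz(s,*e[0],58)))
plan([((0,140,22),0,1),((0,130,180),0,4),((0,-160,200),0,5),((0,-165,150),45,10)])
E
```

```text
((237.9083251953125, 345.8922424316406), (34.424949645996094, 37.947879791259766), 68.03836059570312) [ -4.42856874 199.82029582  58.        ]
at 6.175 [ -2.5 157.1  20.5] q [ 0.02  0.55 -0.52  2.    0.42  0.7  -0.61] F [-0.   0.4 -0.1]
[[-17.0, 3.0, -2.0],[0.0, -0.0, -0.02]]
-> [  0.5 140.1  22.5]
[[-3.0, -0.0, -39.0],[0.0, -0.0, 0.0]]
[[-2.0, -0.0, -40.0],[0.0, -0.0, 0.0]]
[[-3.0, -0.0, -39.0],[0.0, -0.0, 0.0]]
[[-2.0, -0.0, -40.0],[0.0, -0.0, 0.0]]
-> [  0.4 130.  180.5]
[[-58.0, -0.0, -4.0],[0.0, -0.0, 0.0]]
[[-58.0, -0.0, -4.0],[0.0, -0.0, 0.0]]
[[-58.0, -0.0, -4.0],[0.0, -0.0, 0.0]]
[[-58.0, -0.0, -4.0],[0.0, -0.0, 0.0]]
[[-58.0, -0.0, -4.0],[0.0, -0.0, 0.0]]
-> [   0.4 -160.   200.4]
[[-1.0, -0.0, 5.0],[0.0, 0.9, 0.0]]
[[-0.0, -0.0, 5.0],[0.0, 0.9, 0.0]]
[[-2.0, -0.0, 5.0],[0.0, 0.9, 0.0]]
[[-1.0, -0.0, 5.0],[0.0, 0.9, 0.0]]
[[-2.0, -0.0, 4.0],[0.0, 0.9, 0.0]]
[[-3.0, -0.0, 5.0],[0.0, 0.9, 0.0]]
[[-3.0, -0.0, 4.0],[0.0, 0.9, 0.0]]
[[-3.0, -0.0, 4.0],[0.0, 0.9, 0.0]]
[[-3.0, -0.0, 4.0],[0.0, 0.9, 0.0]]
[[-4.0, -0.0, 3.0],[0.0, 0.9, 0.0]]
-> [   0.4 -165.6  150.1]
```

The tin's near edge is at book y 162, about 22 mm clear of the book. Next I'll retreat, cross over and tilt.

Request:
{"op": "carry_out", "data": {"moves": [[[-17, 2, -2], [0, 0, 0], 0.15], [[-3, 0, -39], [0, 0, 0], 0.15], [[-2, 0, -40], [0, 0, 0], 0.15], [[-3, 0, -40], [0, 0, 0], 0.15], [[-2, 0, -40], [0, 0, 0], 0.15]]}}

```text
time_s: 6.8
eef_pos: [492.8, 147.6, 182.9]
tcp_rot: [3.142, 0.0, 1.727]
wrist_force: [1.1, -1.0, 0.3]
grip_width: 40.1
grip_force: 0.0
```

Request:
{"op": "carry_out", "data": {"moves": [[[-58, 0, -4], [0, 0, 0], 0.15], [[-58, 0, -4], [0, 0, 0], 0.15], [[-58, 0, -4], [0, 0, 0], 0.15], [[-58, 0, -4], [0, 0, 0], 0.15], [[-58, 0, -4], [0, 0, 0], 0.15]]}}

```text
time_s: 7.42
eef_pos: [537.6, -140.7, 201.9]
tcp_rot: [3.141, 0.0, 1.727]
wrist_force: [0.5, 0.5, 0.3]
grip_width: 40.1
grip_force: 0.0
```

Request:
{"op": "carry_out", "data": {"moves": [[[-1, 0, 5], [0, 0.9, 0], 0.15], [[0, 0, 5], [0, 0.9, 0], 0.15], [[-2, 0, 5], [0, 0.9, 0], 0.15], [[-1, 0, 5], [0, 0.9, 0], 0.15], [[-2, 0, 4], [0, 0.9, 0], 0.15]]}}

```text
time_s: 8.05
eef_pos: [538.0, -141.0, 176.7]
tcp_rot: [3.141, -0.395, 1.727]
wrist_force: [-0.2, 0.1, 0.2]
grip_width: 39.7
grip_force: 0.0
```

Request:
{"op": "carry_out", "data": {"moves": [[[-3, 0, 5], [0, 0.9, 0], 0.15], [[-3, 0, 4], [0, 0.9, 0], 0.15], [[-3, 0, 4], [0, 0.9, 0], 0.15], [[-3, 0, 4], [0, 0.9, 0], 0.15], [[-4, 0, 3], [0, 0.9, 0], 0.15]]}}

```text
time_s: 8.68
eef_pos: [538.5, -144.4, 151.0]
tcp_rot: [3.14, -0.788, 1.728]
wrist_force: [0.2, 0.3, 0.7]
grip_width: 40.2
grip_force: 0.0
```

```bash
python3 - <<'E'
from h import *
print(r.read_state()['tcp_rot'],target((0,0,0),45)[1].as_euler('xyz'))
plan([((0,-150,115),45,2),((0,-88,69),45,5)])
E
```

```text
[ 3.1401208  -0.78769965  1.72754667] [ 3.14159265 -0.78539816  1.72979633]
at 8.675 [  -1.8 -167.   151. ] q [ 0.93  0.77 -0.59  1.53 -0.26  1.39  0.65] F [0.2 0.3 0.7]
[[-7.0, 1.0, 19.0],[0.02, -0.01, -0.01]]
[[-7.0, 1.0, 18.0],[0.02, -0.01, -0.01]]
-> [   0.3 -150.7  115. ]
[[2.0, -0.0, 15.0],[-0.0, -0.0, 0.0]]
[[3.0, -0.0, 16.0],[-0.0, -0.0, 0.0]]
[[2.0, -0.0, 15.0],[-0.0, -0.0, 0.0]]
[[2.0, -0.0, 15.0],[-0.0, -0.0, 0.0]]
[[3.0, -0.0, 16.0],[-0.0, -0.0, 0.0]]
-> [  0.3 -87.7  69.1]
```

Request:
{"op": "carry_out", "data": {"moves": [[[-7, 1, 19], [0, 0, 0], 0.15], [[-7, 1, 18], [0, 0, 0], 0.15], [[2, 0, 15], [0, 0, 0], 0.15], [[3, 0, 16], [0, 0, 0], 0.15], [[2, 0, 15], [0, 0, 0], 0.15]]}}

```text
time_s: 9.3
eef_pos: [532.4, -88.4, 87.4]
tcp_rot: [3.141, -0.785, 1.729]
wrist_force: [0.5, -0.3, 0.3]
grip_width: 39.7
grip_force: 0.0
```

```bash
python3 - <<'E'
from h import *
cap('scene','s5.png')
# arc: tip centre offset 10 from leaf mid plane on its lower/right side, radius rr
def arc(th,rr,off=10):
    t=np.radians(th); return (0,-rr*np.cos(t)-off*np.sin(t),8+rr*np.sin(t)-off*np.cos(t))
plan([((0,-88,69),45,2)]+[(arc(t,105),a,2) for t,a in((57,45),(68,42),(79,37),(90,32),(101,27),(112,22),(123,20),(134,18),(145,16),(156,14),(167,12),(176,10))])
E
```

```text
at 9.35 [   0.6 -109.    86.5] q [ 0.88  0.81 -0.6   1.65 -0.26  1.21  0.66] F [-0.3  1.5 -1.7]
[[1.0, -0.0, 14.0],[-0.0, -0.01, -0.0]]
[[1.0, -1.0, 13.0],[-0.0, -0.01, -0.0]]
-> [ -0.4 -88.4  68.8]
[[16.0, 0.0, 0.0],[-0.0, 0.0, -0.0]]
[[16.0, 0.0, 1.0],[-0.0, 0.0, -0.0]]
-> [ -0.4 -65.1  90.7]
[[10.0, 0.0, 2.0],[-0.0, -0.3, -0.0]]
[[9.0, 0.0, 2.0],[-0.0, -0.3, -0.0]]
-> [ -0.4 -48.7 101.1]
[[10.0, 0.0, 3.0],[-0.0, -0.5, -0.0]]
[[10.0, 0.0, 3.0],[-0.0, -0.5, -0.0]]
-> [ -0.4 -29.6 109.6]
[[9.0, 0.0, 5.0],[-0.0, -0.5, -0.0]]
[[9.0, 0.0, 4.0],[-0.0, -0.5, -0.0]]
-> [ -0.4  -9.7 112.8]
[[9.0, 0.0, 5.0],[-0.0, -0.5, 0.0]]
[[8.0, 0.0, 5.0],[-0.0, -0.5, 0.0]]
-> [ -0.5  10.  112.9]
[[8.0, 0.0, 6.0],[-0.0, -0.5, 0.0]]
[[8.0, 0.0, 6.0],[-0.0, -0.5, 0.0]]
-> [ -0.5  29.6 109.1]
[[7.0, 0.0, 7.0],[-0.0, -0.2, 0.0]]
[[8.0, 0.0, 7.0],[-0.0, -0.2, 0.0]]
-> [ -0.5  48.7 101.5]
[[6.0, 0.0, 8.0],[-0.0, -0.2, 0.0]]
[[6.0, 0.0, 8.0],[-0.0, -0.2, 0.0]]
-> [-0.5 65.3 90.4]
[[5.0, 0.0, 9.0],[-0.0, -0.2, 0.0]]
[[5.0, 1.0, 9.0],[-0.0, -0.2, 0.0]]
-> [ 0.5 80.2 76.3]
[[3.0, -0.0, 9.0],[-0.0, -0.2, 0.0]]
[[4.0, -0.0, 10.0],[-0.0, -0.2, 0.0]]
-> [ 0.5 92.1 59.8]
[[2.0, -0.0, 10.0],[-0.0, -0.2, 0.0]]
[[1.0, -0.0, 10.0],[-0.0, -0.2, 0.0]]
-> [ 0.5 99.6 41.1]
[[1.0, -0.0, 8.0],[-0.0, -0.2, 0.0]]
[[0.0, -0.0, 8.0],[-0.0, -0.2, 0.0]]
-> [  0.5 103.8  25.6]
```

View pics/s5.png

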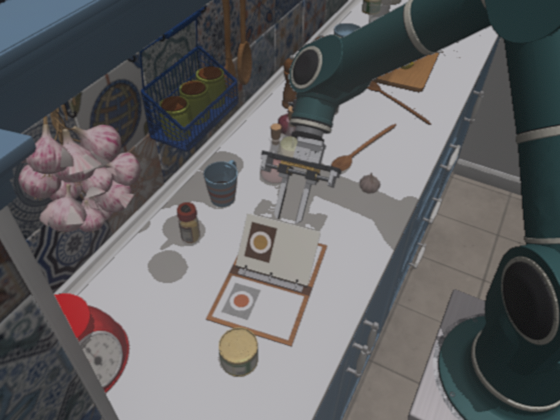

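The fingertips are under the leaf edge (at 290,215) without contact. Next I'll lift the edge and follow the arc.

Request:
{"op": "carry_out", "data": {"moves": [[[1, 0, 14], [0, 0, 0], 0.15], [[1, 0, 13], [0, 0, 0], 0.15], [[8, 0, 0], [0, 0, 0], 0.15], [[8, 0, 0], [0, 0, 0], 0.15], [[8, 0, 0], [0, 0, 0], 0.15]]}}

```text
time_s: 9.98
eef_pos: [526.7, -52.4, 87.4]
tcp_rot: [3.141, -0.785, 1.728]
wrist_force: [1.3, -0.8, -2.6]
grip_width: 39.9
grip_force: 0.7
```

Request:
{"op": "carry_out", "data": {"moves": [[[8, 0, 1], [0, 0, 0], 0.15], [[10, 0, 2], [0, -0.3, 0], 0.15], [[9, 0, 2], [0, -0.3, 0], 0.15], [[10, 0, 3], [0, -0.5, 0], 0.15], [[10, 0, 3], [0, -0.5, 0], 0.15]]}}

```text
time_s: 10.6
eef_pos: [519.9, -10.4, 111.1]
tcp_rot: [3.141, -0.643, 1.729]
wrist_force: [0.7, -1.2, -1.1]
grip_width: 39.7
grip_force: 0.6
```

```bash
python3 - <<'E'
from h import *
cap('scene','s6.png'); plan([])
E
```

```text
at 10.65 [  1.5 -29.5 112.4] q [ 0.78  0.64 -0.63  1.81 -0.27  1.06  0.53] F [2.4 2.5 1.5]
```

View pics/s6.png

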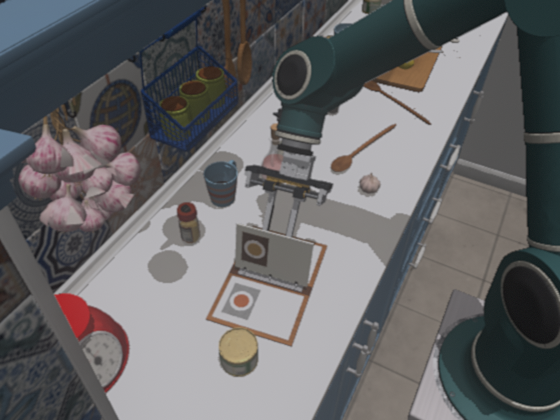

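The leaf is near upright and following (its edge at 235-312, 228-255). I'll continue the arc.

Request:
{"op": "carry_out", "data": {"moves": [[[8, 0, 6], [0, -0.5, 0], 0.15], [[9, 0, 5], [0, -0.5, 0], 0.15], [[9, 0, 5], [0, -0.5, 0], 0.15], [[8, 0, 6], [0, -0.5, 0], 0.15], [[8, 0, 6], [0, -0.5, 0], 0.15]]}}

```text
time_s: 11.28
eef_pos: [512.0, 39.2, 109.2]
tcp_rot: [3.141, -0.425, 1.728]
wrist_force: [1.3, -1.2, 0.5]
grip_width: 39.9
grip_force: 0.5
```

Request:
{"op": "carry_out", "data": {"moves": [[[8, 0, 6], [0, -0.5, 0], 0.15], [[7, 0, 7], [0, -0.2, 0], 0.15], [[8, 0, 7], [0, -0.2, 0], 0.15], [[6, 0, 8], [0, -0.2, 0], 0.15], [[6, 0, 8], [0, -0.2, 0], 0.15]]}}

```text
time_s: 11.9
eef_pos: [504.9, 83.9, 87.9]
tcp_rot: [-3.141, -0.313, 1.728]
wrist_force: [0.5, -1.0, -1.0]
grip_width: 39.7
grip_force: 0.4
```

```bash
python3 - <<'E'
from h import *
def arc(th,rr,off=10):
    t=np.radians(th); return (0,-rr*np.cos(t)-off*np.sin(t),8+rr*np.sin(t)-off*np.cos(t))
print(r.read_state()['tcp_rot'])
c=cap('scene','s7.png'); plan([(arc(t,105),a,2) for t,a in((145,16),(156,14),(167,12))]+[((0,105,17),11,3),((0,105,11),11,2)])
E
```

```text
[-3.14126887 -0.31332126  1.72769716]
at 11.95 [ 0.8 65.3 87.6] q [ 0.44  0.47 -0.57  1.97 -0.09  0.8   0.14] F [-0.1  1.9 -0.9]
[[5.0, -0.0, 8.0],[-0.0, -0.19, -0.0]]
[[6.0, -1.0, 7.0],[-0.0, -0.19, -0.0]]
-> [-0.2 80.3 76.6]
[[3.0, 0.0, 10.0],[-0.0, -0.2, -0.0]]
[[4.0, 0.0, 9.0],[-0.0, -0.2, -0.0]]
-> [-0.2 92.1 60.1]
[[2.0, 0.0, 10.0],[-0.0, -0.2, -0.0]]
[[1.0, 0.0, 10.0],[-0.0, -0.2, -0.0]]
-> [-0.2 99.7 41.4]
[[0.0, 0.0, 8.0],[-0.0, -0.07, -0.0]]
[[0.0, 0.0, 9.0],[-0.0, -0.07, -0.0]]
[[0.0, 0.0, 8.0],[-0.0, -0.07, -0.0]]
-> [ -0.2 104.8  16.9]
[[-0.0, 0.0, 3.0],[-0.0, 0.0, -0.0]]
[[-1.0, 0.0, 3.0],[-0.0, 0.0, -0.0]]
-> [ -0.2 105.   10.8]
```

View pics/s7.png

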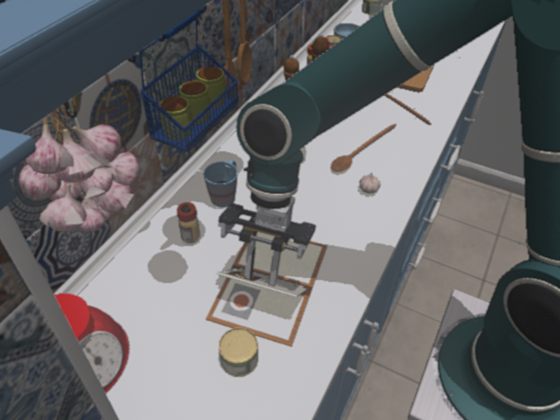

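The leaf is past upright and leaning left, with its edge from (221,275) to (307,293). I'll push it down.

Request:
{"op": "carry_out", "data": {"moves": [[[5, 0, 8], [0, -0.2, 0], 0.15], [[5, 0, 7], [0, -0.2, 0], 0.15], [[3, 0, 10], [0, -0.2, 0], 0.15], [[4, 0, 9], [0, -0.2, 0], 0.15], [[2, 0, 10], [0, -0.2, 0], 0.15]]}}

```text
time_s: 12.58
eef_pos: [500.1, 113.9, 50.9]
tcp_rot: [-3.142, -0.226, 1.728]
wrist_force: [-0.4, -0.2, 1.2]
grip_width: 39.9
grip_force: 0.3
```

Request:
{"op": "carry_out", "data": {"moves": [[[1, 0, 10], [0, -0.2, 0], 0.15], [[0, 0, 8], [0, 0, 0], 0.15], [[0, 0, 8], [0, 0, 0], 0.15], [[0, 0, 6], [0, 0, 0], 0.15], [[0, 0, 4], [0, 0, 0], 0.15]]}}

```text
time_s: 13.2
eef_pos: [498.9, 121.7, 16.1]
tcp_rot: [-3.141, -0.21, 1.728]
wrist_force: [-0.8, -0.7, -0.1]
grip_width: 39.9
grip_force: 0.3
```

```bash
python3 - <<'E'
from h import *
print(r.read_state()['tcp_rot']); plan([((0,105,10),12,2)])
E
```

```text
[-3.14124796 -0.20955773  1.7276414 ]
at 13.2 [  1.3 102.   16.1] q [ 0.22  0.55 -0.47  2.01  0.06  0.62 -0.08] F [-0.8 -0.7 -0.1]
[[1.0, -1.0, 3.0],[0.0, -0.0, -0.01]]
[[1.0, -0.0, 4.0],[0.0, -0.0, -0.01]]
-> [  0.3 105.4   9.7]
```

Request:
{"op": "carry_out", "data": {"moves": [[[0, 0, 2], [0, 0, 0], 0.15], [[0, 0, 2], [0, 0, 0], 0.15], [[0, 0, 1], [0, 0, 0], 0.15], [[0, 0, 1], [0, 0, 0], 0.15], [[0, 0, 0], [0, 0, 0], 0.15]]}}

```text
time_s: 13.82
eef_pos: [499.0, 122.9, 11.2]
tcp_rot: [3.141, -0.209, 1.728]
wrist_force: [-3.4, -4.5, 12.7]
grip_width: 40.2
grip_force: 6.8
```

It is seated on the stop with 12.7 N. I'll hold briefly, then lift straight off and withdraw.

Request:
{"op": "carry_out", "data": {"moves": [[[0, 0, 0.5], [0, 0, 0], 0.15], [[0, 0, 0], [0, 0, 0], 0.15], [[-1, 0, -5], [0, 0, 0], 0.15], [[-4, 0, -20], [0, 0, 0], 0.15], [[-8, 0, -40], [0, 0, 0], 0.15]]}}

```text
time_s: 14.45
eef_pos: [501.9, 97.6, 71.0]
tcp_rot: [-3.139, -0.21, 1.729]
wrist_force: [0.6, 0.2, 0.2]
grip_width: 39.8
grip_force: 0.0
```

Request:
{"op": "carry_out", "data": {"moves": [[[-10, 0, -50], [0, 0, 0], 0.15], [[-40, 0, -30], [0, 0, 0], 0.15], [[-60, 0, 0], [0, 0, 0], 0.15], [[-60, 0, 0], [0, 0, 0], 0.15], [[-60, 0, 0], [0, 0, 0], 0.15]]}}

```text
time_s: 15.08
eef_pos: [540.8, -143.2, 101.4]
tcp_rot: [3.141, -0.209, 1.728]
wrist_force: [0.4, 0.4, 0.8]
grip_width: 40.0
grip_force: 0.0
```

Request:
{"op": "carry_out", "data": {"moves": [[[-60, 0, 0], [0, 0, 0], 0.15], [[-40, 0, 0], [0, 0, 0], 0.15], [[0, 0, 0], [0, 0, 0], 0.15], [[0, 0, 0], [0, 0, 0], 0.15], [[0, 0, 0], [0, 0, 0], 0.15]]}}

```text
time_s: 15.7
eef_pos: [556.2, -236.6, 81.1]
tcp_rot: [3.141, -0.21, 1.73]
wrist_force: [-0.1, 0.1, -0.0]
grip_width: 39.9
grip_force: 0.0
```

```bash
python3 - <<'E'
from h import *
s=cap('scene'); t=cap('top'); plan([])
for im,k in((s['pixels'],s),(t['pixels'],t)):
    for x in(-85,85):
        cv2.circle(im,tuple(int(round(a)) for a in proj(k,bk(x,130,10))),0,(0,0,255),-1)
z=lambda i:cv2.resize(i,None,fx=2.5,fy=2.5,interpolation=0)
cv2.imwrite('pics/z8.png',np.hstack([z(t['pixels'][150:310,80:235]),z(s['pixels'][220:380,190:345])]))
E
```

```text
at 15.8 [   1.1 -261.3   81.1] q [ 0.72  0.62 -0.39  1.65  0.05  1.01  0.52] F [ 0.4 -0.1  0.3]
```

View pics/z8.png

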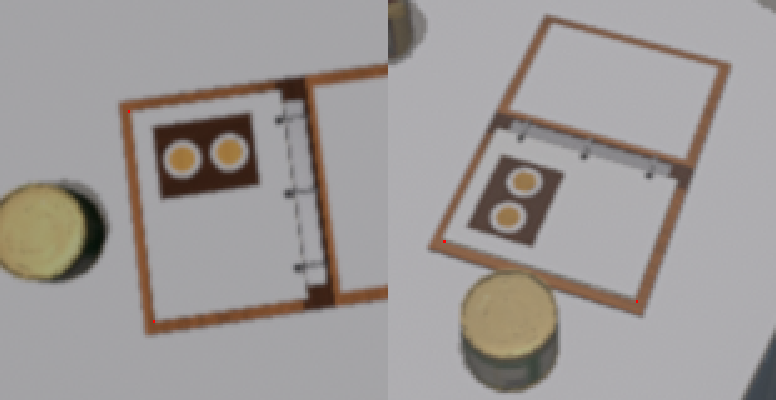

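The leaf lies flat on the left page, with its corners on the predicted marks. The tin stands clear on the worktop to the left, and the robot is touching nothing.

```bash
python3 -c "
from rig import r
print(r.finish_job())"
```

```text
the job is handed in; nothing more can be done
None
```

Job handed in at about 16 s: the tin stands on the worktop about 22 mm clear of the book, the leaf lies flat on the left-hand page, and nothing else was touched.

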